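Clamp a shoe heel with a draw latch

TASK

Clamp the shoe heel in the green bench clamp: slide the loose jaw carriage along its channel, past the click of the spring balls, up to the heel. Then hook the latch's wire loop behind the brass keeper on top of the jaw, and press the red lever down past centre until it lies flat and stays shut by itself. Leave the four things standing around the clamp where they are.

Things in the scene. Friction and masses are not known exactly. Their poses are not given: they have to be found in the camera images.
- jig: green clamp bolted to the bench, 330 x 104 mm. Origin: on the centre line, on the bench; x runs along the channel towards the heel and fixed jaw, y across, z up. Channel x -158 to +42 mm, floor z = 12, rails out to y +-45, top of the lips z = 32. Front face of the heel x = 40 (44 mm wide, z 33 to 73). Fixed jaw block x 72 to 148, y +-35, top z = 66
- ball_spot (a point): on the jig's centre line at x = -66 mm, z = 18, midway between two sprung brass balls in the channel's side rails. Rounded cams on the sides of the carriage's tail pass them with a click, against about 12 N; it is past when the carriage's origin is beyond x = -6 mm in the jig's frame; it touches the heel at x = 0
- carriage: loose aluminium jaw carriage (0.45 kg) captive in the channel; slides along the jig's x only, with about 4 N. Origin: underside of its foot, on its centre line (12 mm over the bench), axes as the jig's. Foot x -66 to +40 mm. Jaw block x 10 to 40, y +-18, top z = 63. Blue grip at the tail x -66 to -50, y +-16, top z = 54
- carriage_grip (a point): middle of the top of the carriage's blue tail grip (16 mm along x, 32 mm along y, graspable 30 mm deep from above)
- keeper (a point): where the centre of the loop's bar lies when hooked: x = 12, z = 68 mm on the carriage. Brass keeper on the jaw block, y +-8: post x 16 to 24, z 63 to 82, with an overhang back to x = 8 at z 77 to 82. The bar goes down behind the overhang (bar centre at x about 0 or less), then forward under it against the post (bar centre z 67 to 73)
- lever_pivot (a point): pivot of the latch lever, on the jig at x = 80, y = 0, z = 86 mm of its frame; axis along the jig's y
- lever (a joint): lever angle q (rad): 0 = flat on the fixed jaw, pointing to the jig's +x (shut); 1.57 upright; opens to 2.35, leaning over the heel. Stays where left (friction 0.06 N m). With the loop hooked, dead centre is at about 0.3; below that it stays shut. The loop's axle is at pivot + 22 mm (cos(q-0.26), sin(q-0.26)) in the jig's (x, z)
- lever_grip (a point): on the upper face (the face to press) of the lever's red end, 70 mm along the lever from the pivot and 11.5 mm above its line; lever 26 mm wide, 8 mm thick, ends 87 mm from the pivot
- loop (a joint): angle b of the loop on the lever (rad, -0.3 to 3.2): the loop points from its axle along (cos, sin)(pi + q - b) in the jig's (x, z); b = q is level towards the carriage, b - q = 1.57 straight up. Stays where it is left (friction 0.03 N m); drawing the loop by its knob swings the lever along
- loop_bar (a point): centre of the loop's cross bar: 8 mm thick, 34 mm long along the jig's y, 84 mm from the loop's axle; side wires 6 mm thick at y +-17 run from the axle to the bar
- loop_knob (a point): centre of the black pull knob at the tip of the loop, 28 mm beyond the bar (112 mm from the axle): a roller 28 mm long along the jig's y, 14 mm thick, flat ends; gripped lightly by its ends (across the jig's y) it can turn between the fingers as the loop swings
- heel (a joint): how far the heel is pressed back into its rubber pad (m): 0 free, about 0.004 when the latch is shut, stiffness 5 N/mm
- dye_bottle: amber bottle, 54 mm across, 120 mm high, beside the clamp; origin under its centre
- glue_can: yellow-labelled can, 72 mm across, 90 mm high, beside the clamp; origin under its centre
- polish_jar: jar with a red label, 68 mm across, 55 mm high, beside the clamp; origin under its centre
- sole_block: dark wooden block, 60 x 50 x 45 mm, beside the clamp; origin under its centre

How it is judged:
On the way, in this order (a step that is already met when the one before it is completed fails the run):
1. the carriage has clicked past the spring balls, up to the heel (x of carriage in the frame of jig above -0.006 m), for 0.2 s.
2. the loop's bar lies behind the keeper post, under its overhang (x of loop_bar in the frame of carriage between 0.005 and 0.016 m and z of loop_bar in the frame of carriage between 0.062 and 0.077 m), for 0.2 s.
3. the lever is down past centre (value of joint lever below 0.12 rad), for 0.2 s.
At the end, for the whole second after the job is handed in: The lever lies flat (within 0.12 rad) and stays there by itself, the loop's bar is held behind the keeper post under its overhang, the carriage is pressed against the heel so that the heel has given at least 2 mm, and all is at rest (value of joint lever below 0.12 rad and value of joint heel above 0.002 m and x of carriage in the frame of jig above 0 m and x of loop_bar in the frame of carriage between 0.006 and 0.016 m and z of loop_bar in the frame of carriage between 0.062 and 0.077 m and linear speed of carriage below 0.01 m/s); the robot touches nothing.
It fails at once if a bystander is pushed more than 25 mm or knocked over (distance of any of dye_bottle, glue_can, polish_jar, sole_block from where it was at the start of the episode above 0.025 m or angle between any of dye_bottle, glue_can, polish_jar, sole_block's own z axis and vertical above 0.5 rad).
It also fails if it takes over 58 s, if anything falls off the work surface, if the arm or the gripper's body presses on something with over 40 N, if the wrist force passes 120 N, or if a joint passes its speed limit or range.

ROBOT

A 6-joint arm with a two-finger parallel gripper is mounted at the origin on the work surface. World frame = base frame: x ahead of the robot, y to its left, z up, the work surface at z = 0. Lengths are in m, angles in rad, forces in N, time in s.
With the tool pointing down it reaches from about 0.35 to 0.775 m from the base axis. Payload 7.3 kg.
Tool frame: the origin (TCP) lies between the finger pads; the fingertips stand 8 mm ahead of it and the grasp point (between the pads) lies 11 mm behind it (robot.nose_length is the distance from the TCP to the fingertips, in m); z points along the fingers, y is the line along which they close (so a half turn about z gives the same grasp; the last joint's range is limited). The gripper opens to 92 mm and grips with 3 to 60 N. Pads are 19 mm wide; open, the fingers measure 130 mm over their backs; the gripper's body (75 mm by 190 mm) begins 47 mm behind the grasp point.
Start: joints at [-1.399, 0.342, 1.524, -0, 1.275, -0.146], TCP at [0.164, -0.499, 0.214] pointing down, gripper open.
Joint ranges: [-2.53, 2.53], [-0.77, 2.02], [0.04, 2.7], [-1, 4.14], [0.28, 2.66], [-3.11, 3.11]. Speed limits (rad/s): [2.57, 2.57, 3.14, 3.14, 3.14, 3.14].

INTERFACE

Orientations are given as [roll, pitch, yaw] about the fixed x, y, z axes, in that order (R = Rz(yaw) Ry(pitch) Rx(roll)).
In Python, from cell import robot gives the robot as it stands. The module is installed in compiled form; this text tells all that it offers.
- The arm moves only by the shell command python3 -m jog 'ROWS' [FORCE]. ROWS is JSON, a list that holds one entry, the list of rows, each a list of 5 numbers: the gripper's target within -1 to 1 (fully open at 1, half-way at 0, shut at -1), then the shift along the tool's x, y, z in m, then the turn about the tool's z in rad. A call has 1 to 5 rows; each row is the pose to reach, as a shift and turn from the pose commanded when the call began, along the tool's axes at that moment; what a row does not reach only later rows make up. A row lasts 1/12 s, in which the tool goes at most 41.7 mm and 7.16 degrees, less where a joint would pass 70% of its speed; a pose out of reach is approached as far as the arm can. A call with a gripper value outside its range is refused whole. The fingers move at their own pace and stop on an object; FORCE is the grip in N (left out, the last holds). Time passes only in rows, so rows that repeat a pose let the fingers close. It gives the time, the measured TCP pose, the force, the opening and the grip force at its end, in the units of the state.
- robot.observe(): the state, without advancing time (a new reading comes with each control period).
- robot.read_camera(name): name is "scene" or "side" or "wrist"; returns the picture (384x512x3 uint8, red, green, blue); there is no depth.
- robot.camera_model(name): a dict with "camera_matrix" (3x3 intrinsics, pixels), "dist_coeffs" ([k1, k2, p1, p2, k3] as OpenCV has them; the pictures are not rectified), "position" and "attitude" of the camera in the world; the wrist camera has in their place "mount" (4x4, takes a point from camera to tool coordinates, whose origin is the TCP and whose axes are the flange's). Camera axes: x right, y down, z forward; pixel columns grow to the right and rows downward; lengths in m; the calibration is good to about 2 mm. A picture is of the moment at which its call begins: read the wrist's pose just before it. camera_model takes no time and is no camera call.
- robot.hand_in(): hands the job in; it is judged then, once.
The state is a dict: "time": time; "qpos": joint angles; "qvel": joint speeds; "joint_efforts": joint torques, N m; "tool_pos": TCP position; "tool_rot": TCP orientation; "contact_force": force on the tool from outside, world axes, zero at the start; "torque": the same for the moment, N m; "opening": finger opening in m; "grip_force": force on a finger pad.
Only numpy, scipy, OpenCV 4.12 (cv2) and the standard library are available. Lean on these libraries where they do the work, as an engineer would, in place of code of your own. Each camera call takes 0.05 s, during which the arm holds its last target. There are 200 camera calls.

## Working session

There is one attempt and no reset: what is moved stays moved. The work goes in short steps, Python scripts to look and compute and a shell command to move; the robot and the scene stay as the last step left them, time stands still between calls to the robot, and variables do not carry over. Pictures are saved under pics/ and viewed, at most 10 in all, crops included, and the job is handed in when it is done.

```bash
mkdir -p pics; cat > h.py <<'E'
import numpy as np, cv2
from cell import robot
from scipy.spatial.transform import Rotation as R
def cam(n,obs=None):
    m=robot.camera_model(n);K=np.array(m["camera_matrix"]);d=np.array(m["dist_coeffs"])
    if "mount" in m:
        o=obs or robot.observe();T=np.eye(4);T[:3,:3]=R.from_euler('xyz',o["tool_rot"]).as_matrix();T[:3,3]=o["tool_pos"]
        M=T@np.array(m["mount"]);return K,d,M[:3,:3],M[:3,3]
    a=np.array(m["attitude"])
    Rm=a if a.shape==(3,3) else R.from_euler('xyz',a).as_matrix()
    return K,d,Rm,np.array(m["position"])
def ray(c,uv):
    K,d,Rm,p=c;x=cv2.undistortPoints(np.array([[uv]],float),K,d)[0,0]
    v=Rm@np.array([x[0],x[1],1]);return p,v/np.linalg.norm(v)
def plane(c,uv,z):
    p,v=ray(c,uv);return p+v*(z-p[2])/v[2]
def tri(c1,u1,c2,u2):
    p,v=ray(c1,u1);q,w=ray(c2,u2)
    s=np.linalg.lstsq(np.c_[v,-w],q-p,rcond=None)[0];a=p+v*s[0];b=q+w*s[1]
    return (a+b)/2,np.linalg.norm(a-b)
def proj(c,P):
    K,d,Rm,p=c;P=np.atleast_2d(P);X=(P-p)@Rm
    return cv2.projectPoints(X.reshape(-1,1,3),np.zeros(3),np.zeros(3),K,d)[0].reshape(-1,2)
def shot(n,f):
    im=robot.read_camera(n);cv2.imwrite('pics/'+f,im[:,:,::-1]);return im
E
python3 - <<'E'
from h import *
for n in("scene","side","wrist"):
    print(n,robot.camera_model(n))
a=shot("scene","s0.png");b=shot("side","d0.png");print(robot.observe())
E
```

```text
scene {'camera_matrix': array([[359.7880043 ,   0.        , 253.26359302],
       [  0.        , 359.7880043 , 190.92051996],
       [  0.        ,   0.        ,   1.        ]]), 'dist_coeffs': array([-0.11481881,  0.        ,  0.        ,  0.        ,  0.        ]), 'position': array([1.02617184, 0.27665694, 0.61404156]), 'attitude': array([-2.37064484,  0.01822832,  1.97425471])}
side {'camera_matrix': array([[447.6300367,   0.       , 260.3192219],
       [  0.       , 447.6300367, 187.4960375],
       [  0.       ,   0.       ,   1.       ]]), 'dist_coeffs': array([-0.10921112,  0.        ,  0.        ,  0.        ,  0.        ]), 'position': array([ 0.30187999, -0.34190117,  0.59953906]), 'attitude': array([-2.41673552,  0.00512294, -0.5939142 ])}
wrist {'camera_matrix': array([[273.55649347,   0.        , 255.49704703],
       [  0.        , 273.55649347, 196.62273337],
       [  0.        ,   0.        ,   1.        ]]), 'dist_coeffs': array([-0.05211034,  0.        ,  0.        ,  0.        ,  0.        ]), 'mount': array([[-9.61922532e-04, -9.67845430e-01, -2.51543832e-01,
 
[... 288 characters left out ...]
': 0.1, 'qpos': array([-1.39901735e+00,  3.42613450e-01,  1.52491749e+00, -2.13273882e-05,
        1.27540432e+00, -1.46007106e-01]), 'qvel': array([-1.79904963e-03, -1.92857998e-04, -2.14565966e-03, -3.62915067e-04,
       -9.06340804e-05, -6.11783167e-04]), 'joint_efforts': array([ 1.29746830e-03, -4.32005060e+01, -2.44693959e+01,  7.19787413e-02,
        5.26221085e-02, -5.42340035e-05]), 'tool_pos': array([ 0.16398892, -0.49832933,  0.21293642]), 'tool_rot': array([-3.14026136e+00, -1.75156716e-04,  3.17792190e-01]), 'contact_force': array([ 0.5834808 , -1.00307449,  0.06878049]), 'torque': array([ 0.01041735, -0.02174265,  0.00822931]), 'grip_force': 0.0, 'opening': 0.09169397540642624}
```

View pics/s0.png

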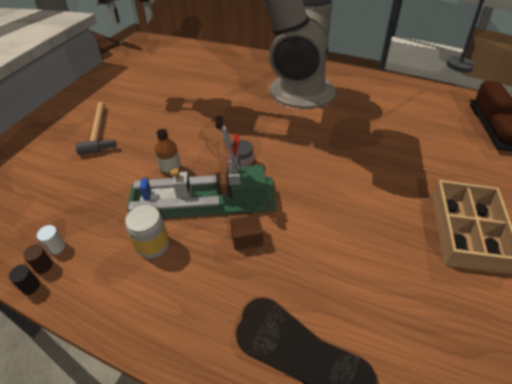

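View pics/d0.png

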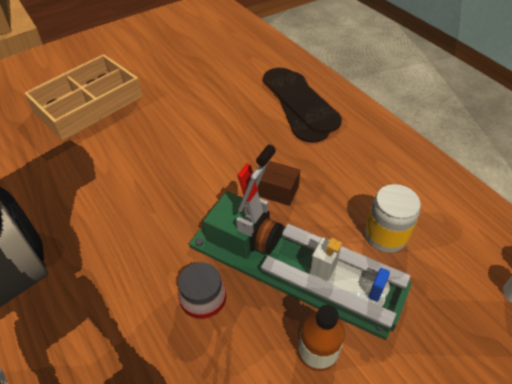

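The scene view shows the clamp at about (130-275, 165-218), with the knob at (219,122) and the blue grip at (145,190). In the side view the blue grip is at (379,283), the brass keeper at (333,244), the knob at (265,155) and the red lever at (247,180). The bottle and can stand by the channel end, and the jar and block by the fixed jaw.

```bash
python3 - <<'E'
import cv2,numpy as np
a=cv2.imread('pics/s0.png')[105:225,115:285];b=cv2.imread('pics/d0.png')[140:340,185:415]
a=cv2.resize(a,None,fx=3.5,fy=3.5,interpolation=3)[:, :];b=cv2.resize(b,None,fx=3.4,fy=3.4,interpolation=3)
cv2.imwrite('pics/c_a.png',a);cv2.imwrite('pics/c_b.png',b[:600]);print(a.shape,b.shape)
E
```

```text
(420, 595, 3) (680, 782, 3)
```

View pics/c_a.png

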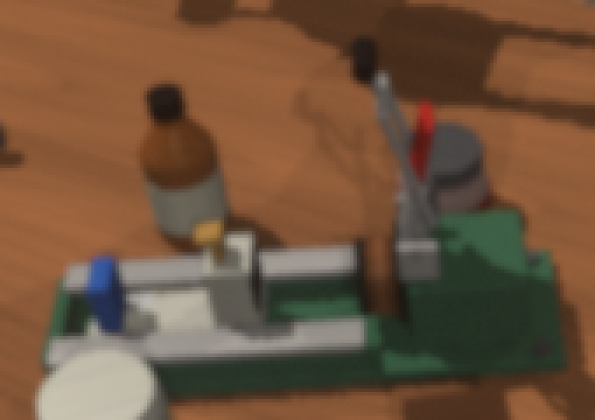

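View pics/c_b.png

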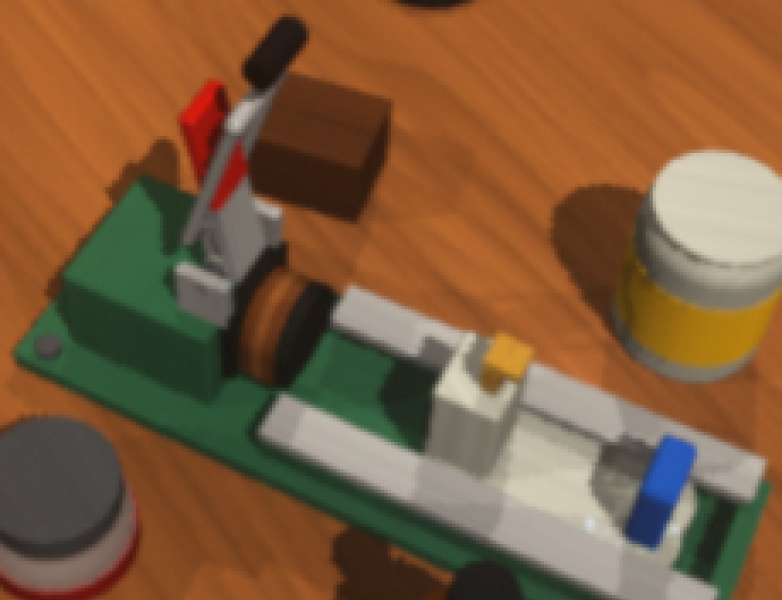

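The crops show the lever and loop standing near upright over the fixed jaw, with the loop leaning. The knob is at crop (276,52) in the side view and (364,60) in the scene view. The carriage is mid-channel, keeper at (508,352) and (209,231), grip at (676,444) and (103,262).

```bash
python3 - <<'E'
from h import *
S=cam("scene");D=cam("side")
s=lambda u,v:(u/3.5+115,v/3.5+105)
d=lambda u,v:(u/3.4+185,v/3.4+140)
P={}
for n,a,b in [("grip",(103,262),(676,444)),("knob",(364,60),(276,52)),("keeper",(209,231),(508,352)),("redtip",(427,105),(207,92)),("railFarL",(362,242),(345,290)),("jawTopCornerFar",(522,212),(67,280)),("bottlecap",(165,92),(485,575))]:
    P[n],e=tri(S,s(*a),D,d(*b));print(n,P[n].round(4),round(e,4))
# lip plane z=.032 rail corners
for n,c,uv in [("D rail upper: heel end outer",D,d(348,286)),("tail end outer",D,d(766,462)),("D lower rail heel end outer",D,d(258,432)),("S near rail tail outer",S,s(46,362)),("S far rail tail outer",S,s(66,266)),("S far heel outer",S,s(362,241)),("S near heel",S,s(380,345))]:
    print(n,plane(c,uv,.032).round(4))
for n,c,uv in [("D base corner",D,d(16,360)),("S base corner",S,s(565,368)),("S base tail corner",S,s(45,368))]: print(n,plane(c,uv,.0).round(4),plane(c,uv,.012).round(4))
E
```

```text
grip [ 0.6104 -0.1733  0.0773] 0.0056
knob [ 0.5268 -0.0169  0.2135] 0.0015
keeper [ 0.5754 -0.1107  0.0952] 0.0017
redtip [0.5118 0.0108 0.1788] 0.0049
railFarL [ 0.5421 -0.0327  0.0803] 0.0193
jawTopCornerFar [0.456  0.0463 0.0621] 0.0064
bottlecap [ 0.4945 -0.1899  0.1238] 0.0014
D rail upper: heel end outer [ 0.5728 -0.0118  0.032 ]
tail end outer [ 0.6652 -0.1899  0.032 ]
D lower rail heel end outer [ 0.4942 -0.0534  0.032 ]
S near rail tail outer [ 0.6634 -0.1895  0.032 ]
S far rail tail outer [ 0.5866 -0.2303  0.032 ]
S far heel outer [ 0.4894 -0.054   0.032 ]
S near heel [ 5.701e-01 -2.000e-04  3.200e-02]
D base corner [0.4321 0.0598 0.    ] [0.4295 0.0518 0.012 ]
S base corner [0.5178 0.1044 0.    ] [0.5278 0.1078 0.012 ]
S base tail corner [ 0.6481 -0.2125  0.    ] [ 0.6555 -0.203   0.012 ]
```

```bash
cat >> h.py <<'E'
yaw=np.arctan2(.8877,-.4604);O=np.array([.5528,-.0698,0]);J=R.from_euler('z',yaw).as_matrix()
tojig=lambda P:(np.array(P)-O)@J
def go(Pj,y): # shift in tool axes + turn to jig pos Pj(m), world yaw y
    o=robot.observe();T=R.from_euler('xyz',o["tool_rot"]).as_matrix()
    t=-(y-o["tool_rot"][2]);t=(t+np.pi)%(2*np.pi)-np.pi
    print("t",o["time"],"jig",tojig(o["tool_pos"]).round(4),"yaw",round(o["tool_rot"][2],3),"shift",((J@np.array(Pj)+O-o["tool_pos"])@T).round(4),"turn",round(t,3),"F",o["contact_force"].round(1),"op",round(o["opening"],4))
E
python3 - <<'E'
from h import *
for n,f in(("scene","s0"),("side","d0")):
    im=cv2.imread(f'pics/{f}.png');h=cv2.cvtColor(im,cv2.COLOR_BGR2HSV)
    m=cv2.inRange(h,(108,150,60),(128,255,255));k,l,st,ce=cv2.connectedComponentsWithStats(m)
    i=1+st[1:,4].argmax();ys,xs=np.where(l==i);print(st[i],ce[i]);c=cam(n)
    # topmost rows: top-face centre
    for dv in(2,3,4):
        v=ys.min()+dv;print(dv,(tojig(plane(c,(xs[ys==v].mean(),v),.066))).round(4))
    print("body centroid @.050",tojig(plane(c,ce[i],.05)).round(4))
# predicted top-face corners for carriage x=-.061
for cx in(-.057,-.061,-.065):
    q=[[cx+a,b,.066] for a in(-.066,-.05) for b in(-.016,.016)]
    for n in("scene","side"): print(cx,n,proj(cam(n),np.array(q)@J.T+O).round(1).tolist())
go([-.119,0,.12],.478)
E
```

```text
[141 180   6   9  46] [143.69565217 184.15217391]
2 [-0.1199  0.002   0.066 ]
3 [-0.1194 -0.0012  0.066 ]
4 [-0.119  -0.0044  0.066 ]
body centroid @.050 [-0.1257  0.012   0.05  ]
[370 269  19  31 304] [379.09868421 283.46052632]
2 [-0.1208 -0.0112  0.066 ]
3 [-0.1213 -0.0096  0.066 ]
4 [-0.1212 -0.0078  0.066 ]
body centroid @.050 [-0.1217  0.0002  0.05  ]
-0.057 scene [[141.5, 187.8], [143.5, 177.8], [148.7, 187.4], [150.5, 177.3]]
-0.057 side [[386.1, 269.0], [378.6, 287.1], [375.2, 264.4], [367.4, 282.3]]
-0.061 scene [[139.7, 188.0], [141.7, 177.9], [146.9, 187.5], [148.8, 177.4]]
-0.061 side [[388.9, 270.1], [381.4, 288.4], [377.9, 265.5], [370.2, 283.5]]
-0.065 scene [[137.8, 188.1], [140.0, 178.0], [145.1, 187.6], [147.0, 177.5]]
-0.065 side [[391.6, 271.3], [384.2, 289.6], [380.7, 266.7], [373.0, 284.7]]
t 0.1 jig [-0.2014  0.5424  0.2129] yaw 0.318 shift [ 0.5223 -0.168   0.0933] turn -0.16 F [ 0.6 -1.   0.1] op 0.0917
```

```bash
python3 -m jog '[[[0.1,0.19,-0.06,0,-0.16],[0.1,0.19,-0.06,0,-0.16],[0.1,0.19,-0.06,0,-0.16],[0.1,0.19,-0.06,0,-0.16],[0.1,0.19,-0.06,0,-0.16]]]' 30
python3 -c "
from h import *
go([-.120,0,.15],.478)"
```

```text
time: 0.52
tool_pos: [0.3275, -0.3802, 0.2133]
tool_rot: [-3.141, -0.001, 0.478]
contact_force: [0.2, -1.1, -1.3]
opening: 0.0629
grip_force: 0.0
t 0.5167 jig [-0.1718  0.3429  0.2133] yaw 0.478 shift [ 0.3428 -0.0518  0.0635] turn 0.0 F [ 0.2 -1.1 -1.3] op 0.0629
```

```bash
python3 -m jog '[[[0.0,0.19,-0.05,0,0],[0.0,0.19,-0.05,0,0],[0.0,0.19,-0.05,0,0],[0.0,0.19,-0.05,0,0],[0.0,0.19,-0.05,0,0]]]'
python3 -m jog '[[[0.0,0.153,0,0,0],[0.0,0.153,0,0,0],[0.0,0.153,0,0.02,0],[0.0,0.153,0,0.06,0],[0.0,0.153,0,0.06,0]]]'
python3 - <<'E'
from h import *
go([-.120,0,.047],.478)
shot("wrist","w1.png")
E
```

```text
time: 0.93
tool_pos: [0.4734, -0.2478, 0.2132]
tool_rot: [-3.141, -0.0, 0.479]
contact_force: [-0.7, -0.1, -1.1]
opening: 0.0459
grip_force: 0.0
time: 1.35
tool_pos: [0.6083, -0.1771, 0.1488]
tool_rot: [-3.137, 0.003, 0.481]
contact_force: [-1.5, -0.0, -1.1]
opening: 0.0459
grip_force: 0.0
t 1.35 jig [-1.208e-01  1.000e-04  1.488e-01] yaw 0.481 shift [ 0.0004 -0.0004  0.1018] turn 0.003 F [-1.5 -0.  -1.1] op 0.0459
```

View pics/w1.png

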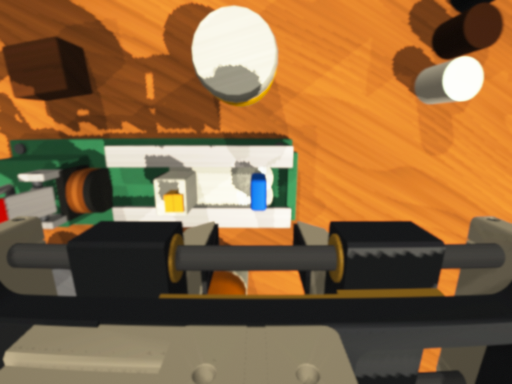

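The wrist view shows the blue grip at (259,190), between the fingers in column, the keeper at (175,202), and the rails at rows 155 and 216.

```bash
python3 - <<'E'
from h import *
c=cam("wrist");im=cv2.imread('pics/w1.png')
for n,uv,z in[("grip",(259,178),.066),("grip bottom edge",(259,210),.066),("gripL",(252.5,195),.066),("gripR",(265.5,195),.066),("keeper",(175,202),.094),("railtail top",(293,147),.032),("railtail bot",(293,227),.032),("rail heel top",(105,146),.032),("can",(234,52),.09),("block",(45,70),.045)]:
    print(n,tojig(plane(c,uv,z)).round(4))
E
```

```text
grip [-0.123  -0.0172  0.066 ]
grip bottom edge [-0.1231  0.0141  0.066 ]
gripL [-0.1169 -0.0008  0.066 ]
gripR [-0.1292 -0.0008  0.066 ]
keeper [-0.0513 -0.0017  0.094 ]
railtail top [-0.158  -0.0431  0.032 ]
railtail bot [-0.1611  0.0446  0.032 ]
rail heel top [ 0.0384 -0.0446  0.032 ]
can [-0.1034 -0.1196  0.09  ]
block [ 0.0825 -0.1187  0.045 ]
```

```bash
python3 -m jog '[[[0,0,0.001,0.04,0],[0,0,0.001,0.07,0],[0,0,0.001,0.09,0],[0,0,0.001,0.102,0],[0,0,0.001,0.102,0]]]' 40
python3 -m jog '[[[-1,0,0,0,0],[-1,0,0,0,0],[-1,0,0,0,0],[-1,0,0,0,0],[-1,0,0,0,0]]]' 40
python3 -c "
from h import *
go([-.058,0,.047],.478)"
```

```text
time: 1.82
tool_pos: [0.6058, -0.1814, 0.0495]
tool_rot: [-3.138, 0.003, 0.477]
contact_force: [-0.2, 0.2, -0.3]
opening: 0.0463
grip_force: 0.0
time: 2.23
tool_pos: [0.6083, -0.1812, 0.0527]
tool_rot: [3.14, -0.001, 0.478]
contact_force: [-1.5, 1.8, 1.0]
opening: 0.0169
grip_force: 0.9
t 2.2333 jig [-0.1245  0.002   0.0527] yaw 0.478 shift [ 0.002  -0.0665  0.0056] turn -0.0 F [-1.5  1.8  1. ] op 0.0169
```

```bash
python3 -m jog '[[[-1,0,0,0,0],[-1,0,0,0,0],[-1,0,-0.01,0,0],[-1,0,-0.02,0,0],[-1,0,-0.03,0,0]]]' 40
python3 -m jog '[[[-1,0,-0.01,0,0],[-1,0,-0.02,0,0],[-1,0,-0.03,0,0],[-1,0,-0.034,0,0],[-1,0,-0.034,0,0]]]' 40
python3 -c "
from h import *
go([-.058,0,.047],.478)"
```

```text
time: 2.65
tool_pos: [0.5952, -0.1551, 0.053]
tool_rot: [3.137, -0.003, 0.478]
contact_force: [2.0, -2.8, 5.0]
opening: 0.0002
grip_force: 2.7
time: 3.07
tool_pos: [0.5775, -0.1229, 0.0513]
tool_rot: [-3.14, 0.001, 0.479]
contact_force: [0.6, -0.0, 0.0]
opening: 0.0005
grip_force: 0.0
t 3.0667 jig [-0.0585  0.0025  0.0513] yaw 0.479 shift [ 0.0026 -0.0005  0.0043] turn 0.001 F [ 0.6 -0.   0. ] op 0.0005
```

```bash
python3 - <<'E'
from h import *
a=shot("scene","s2.png")[110:230,110:290]; b=shot("side","d2.png")[150:340,180:420]
a=cv2.resize(a,None,fx=2.2,fy=2.2,interpolation=3);b=cv2.resize(b,None,fx=2.2,fy=1.95/1.95*2.2,interpolation=3)
o=np.zeros((max(a.shape[0],b.shape[0]),a.shape[1]*0+400,3),np.uint8)
W=np.zeros((600,800,3),np.uint8);a=cv2.resize(a,(400,267));b=cv2.resize(b,(700,554))
cv2.imwrite('pics/m2.png',b[:,:,::-1]); 
E
```

```text
(no output)
```

View pics/m2.png

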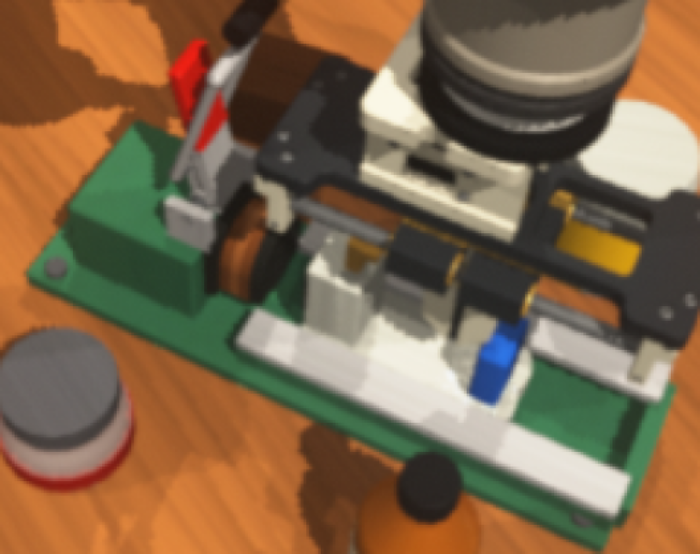

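The side crop shows the grip slipped. The closed fingers are now ahead of the blue grip, which is at crop (497,365), and the carriage has moved only part way. I'll raise the hand, go behind the grip and push with the fingers shut.

```bash
python3 - <<'E'
from h import *
c=cam("side");im=cv2.imread('pics/d2.png');h=cv2.cvtColor(im,cv2.COLOR_BGR2HSV)
m=cv2.inRange(h,(108,150,60),(128,255,255));k,l,st,ce=cv2.connectedComponentsWithStats(m)
i=1+st[1:,4].argmax();print(st[i],tojig(plane(c,ce[i],.05)).round(4), "d0 gave -.1217 for -.122")
E
python3 -m jog '[[[-1,0.0025,0,-0.03,0],[-1,0.0025,0,-0.055,0],[-1,0.0025,0.02,-0.06,0],[-1,0.0025,0.05,-0.06,0],[-1,0.0025,0.08,-0.06,0]]]' 40
```

```text
[342 260  18  28 268] [-0.0798  0.0043  0.05  ] d0 gave -.1217 for -.122
time: 3.58
tool_pos: [0.6183, -0.195, 0.1125]
tool_rot: [3.14, -0.001, 0.479]
contact_force: [0.3, -0.9, -0.3]
opening: 0.0002
grip_force: 0.0
```

```bash
python3 -m jog '[[[-1,0,0,0.03,0],[-1,0,0,0.055,0],[-1,0,0,0.069,0],[-1,0,0,0.069,0],[-1,0,0,0.069,0]]]'
python3 -m jog '[[[-1,0,-0.01,0,0],[-1,0,-0.02,0,0],[-1,0,-0.03,0,0],[-1,0,-0.035,0,0],[-1,0,-0.04,0,0]]]'
python3 -c "
from h import *
go([-.085,0,.043],.478)"
```

```text
time: 4.0
tool_pos: [0.6171, -0.1944, 0.0417]
tool_rot: [-3.14, 0.001, 0.477]
contact_force: [0.1, 0.9, 0.1]
opening: 0.0002
grip_force: 0.0
time: 4.42
tool_pos: [0.5997, -0.1586, 0.0438]
tool_rot: [3.138, -0.001, 0.479]
contact_force: [2.8, -10.9, 1.6]
opening: 0.0003
grip_force: 4.4
t 4.4167 jig [-0.1004 -0.0008  0.0438] yaw 0.479 shift [-0.0008 -0.0154  0.0007] turn 0.001 F [  2.8 -10.9   1.6] op 0.0003
```

Pushing at 11 N. I'll go on until the heel stops it.

```bash
python3 -m jog '[[[-1,0,-0.004,0,0],[-1,0,-0.008,0,0],[-1,0,-0.012,0,0],[-1,0,-0.014,0,0],[-1,0,-0.014,0,0]]]'
python3 -c "
from h import *
go([-.085,0,.043],.478)"
```

```text
time: 4.83
tool_pos: [0.5938, -0.1472, 0.0442]
tool_rot: [3.137, -0.002, 0.478]
contact_force: [0.8, -2.6, 2.6]
opening: 0.0006
grip_force: 1.7
t 4.8333 jig [-0.0876 -0.0007  0.0442] yaw 0.478 shift [-0.0007 -0.0026  0.0012] turn -0.0 F [ 0.8 -2.6  2.6] op 0.0006
```

```bash
python3 -m jog '[[[-1,0,-0.002,0,0],[-1,0,-0.004,0,0],[-1,0,-0.006,0,0],[-1,0,-0.006,0,0],[-1,0,-0.006,0,0]]]'
python3 -c "
from h import *
go([-.085,0,.043],.478)"
python3 -m jog '[[[-1,0,-0.002,0,0],[-1,0,-0.004,0,0],[-1,0,-0.004,0,0],[-1,0,-0.004,0,0],[-1,0,-0.004,0,0]]]'
python3 -c "
from h import *
go([-.085,0,.043],.478)
a=shot('side','d3.png')"
```

```text
time: 5.25
tool_pos: [0.5903, -0.1406, 0.0433]
tool_rot: [3.141, -0.001, 0.478]
contact_force: [0.8, -2.2, 5.9]
opening: 0.0004
grip_force: 2.8
t 5.25 jig [-0.0801 -0.0007  0.0433] yaw 0.478 shift [-0.0007  0.0049  0.0003] turn 0.0 F [ 0.8 -2.2  5.9] op 0.0004
time: 5.67
tool_pos: [0.5898, -0.1384, 0.0435]
tool_rot: [3.137, -0.003, 0.478]
contact_force: [3.4, -6.6, 2.7]
opening: 0.0007
grip_force: 3.7
t 5.6667 jig [-0.0779 -0.0012  0.0435] yaw 0.478 shift [-0.0012  0.0071  0.0005] turn -0.0 F [ 3.4 -6.6  2.7] op 0.0007
```

```bash
python3 -m jog '[[[-1,0,-0.002,0,0],[-1,0,-0.003,0,0],[-1,0,-0.003,0,0],[-1,0,-0.003,0,0],[-1,0,-0.003,0,0]]]'
python3 - <<'E'
from h import *
go([-.085,0,.043],.478)
shot('side','d4.png')
c=cam("side");S=cam("scene");shot("scene","s4.png")
for n,f in(("side","d0"),("side","d3"),("side","d4"),("scene","s0"),("scene","s4")):
    im=cv2.imread(f'pics/{f}.png');h=cv2.cvtColor(im,cv2.COLOR_BGR2HSV)
    for nm,lo,hi,z in(("blue",(108,150,60),(128,255,255),.05),("brass",(15,140,110),(30,255,255),.094)):
        m=cv2.inRange(h,lo,hi);k,l,st,ce=cv2.connectedComponentsWithStats(m)
        for i in range(1,k):
            p=tojig(plane(cam(n),ce[i],z))
            if st[i,4]>8 and abs(p[1])<.03: print(f,nm,st[i],p.round(4))
W=cv2.imread('pics/d4.png')[130:340,180:420];cv2.imwrite('pics/m4.png',cv2.resize(W,None,fx=2.85,fy=2.85,interpolation=3))
E
```

```text
time: 6.13
tool_pos: [0.5894, -0.1372, 0.044]
tool_rot: [3.134, -0.004, 0.478]
contact_force: [5.4, -10.6, 3.3]
opening: 0.0007
grip_force: 5.3
t 6.1333 jig [-0.0767 -0.0014  0.044 ] yaw 0.478 shift [-0.0014  0.0083  0.001 ] turn -0.0 F [  5.4 -10.6   3.3] op 0.0007
d0 blue [370 269  19  31 304] [-0.1217  0.0002  0.05  ]
d0 brass [327 238  15  17 171] [-0.0473  0.0016  0.094 ]
d3 blue [327 255  13  26 208] [-0.0556  0.0082  0.05  ]
d3 brass [375 254   3   5  10] [-0.105  -0.0095  0.094 ]
d4 blue [327 255  13  26 198] [-0.0549  0.0085  0.05  ]
d4 brass [374 254   3   5  10] [-0.1033 -0.0095  0.094 ]
s0 blue [141 180   6   9  46] [-0.1257  0.012   0.05  ]
s0 brass [170 169   9   6  41] [-0.0473 -0.0009  0.094 ]
s4 blue [171 178   7  19  78] [-0.0542 -0.0052  0.05  ]
s4 brass [201 167   6   4  17] [0.0154 0.0031 0.094 ]
```

View pics/m4.png

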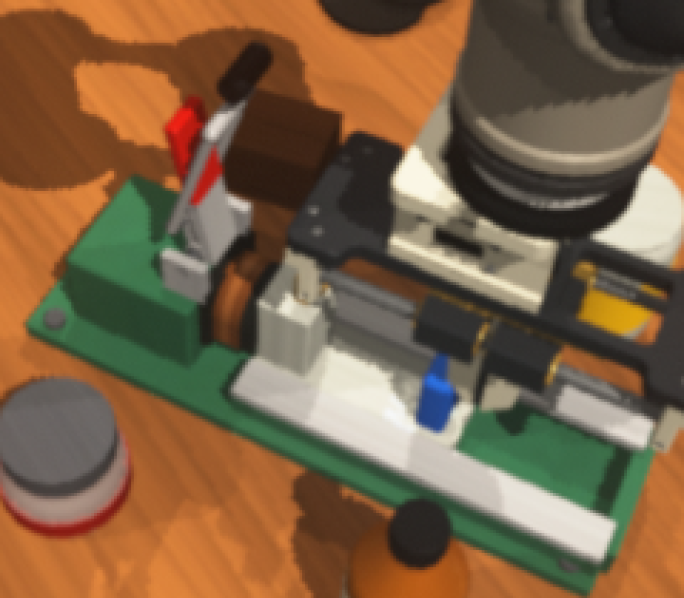

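The carriage is up against the heel: the blue grip reads x about -0.055 m and the keeper x about +0.015 m. I'll back off and go to the knob.

```bash
python3 -m jog '[[[-1,0,0.008,0,0],[-1,0,0.018,0,0],[-1,0,0.018,-0.04,0],[-1,0,0.018,-0.08,0],[-1,0,0.018,-0.12,0]]]' 8
python3 -c "
from h import *
print(robot.observe()['qpos'].round(3));go([.059,-.001,.29],-1.092)"
```

```text
time: 6.65
tool_pos: [0.5937, -0.1501, 0.1622]
tool_rot: [-3.137, 0.003, 0.478]
contact_force: [1.1, -1.0, -0.3]
opening: 0.0001
grip_force: 0.0
[-3.730e-01  5.460e-01  1.340e+00  1.000e-03  1.261e+00  7.200e-01]
t 6.65 jig [-0.0901  0.0007  0.1622] yaw 0.478 shift [ 0.0012 -0.1496 -0.1272] turn 1.57 F [ 1.1 -1.  -0.3] op 0.0001
```

```bash
python3 -m jog '[[[0.1,0,0,-0.04,0.12],[0.1,0,0,-0.08,0.24],[0.1,0,0,-0.12,0.36],[0.1,0,0,-0.128,0.48],[0.1,0,0,-0.128,0.6]]]'
python3 -m jog '[[[0.1,0,0,0,0.12],[0.1,0,0,0,0.24],[0.1,0,0,0,0.36],[0.1,0,0,0,0.48],[0.1,0,0,0,0.6]]]'
python3 -m jog '[[[0.1,0,0,0,0.12],[0.1,0,0,0,0.24],[0.1,0,0,0,0.37],[0.1,0,0,0,0.37],[0.1,0,0,0,0.37]]]'
python3 -c "
from h import *
go([.059,-.001,.2075],-1.092)
shot('side','d5.png');shot('scene','s5.png')
for n,f in(('side','d5'),('scene','s5')):
    im=cv2.imread(f'pics/{f}.png');g=im.max(2)
    x,y,w,h=(240,130,50,50) if n=='side' else (205,105,35,40)
    m=(g[y:y+h,x:x+w]<50).astype(np.uint8);k,l,st,ce=cv2.connectedComponentsWithStats(m)
    for i in range(1,k):
        if st[i,4]>15: print(n,st[i],ce[i]+[x,y])
"
```

```text
time: 7.07
tool_pos: [0.5958, -0.1506, 0.2943]
tool_rot: [3.141, -0.005, -0.128]
contact_force: [-0.6, -0.4, 0.1]
opening: 0.0295
grip_force: 0.0
time: 7.48
tool_pos: [0.5944, -0.1501, 0.2894]
tool_rot: [3.141, 0.003, -0.728]
contact_force: [-0.0, -0.1, 0.4]
opening: 0.0504
grip_force: 0.0
time: 7.9
tool_pos: [0.5946, -0.1503, 0.2897]
tool_rot: [3.14, 0.002, -1.089]
contact_force: [-0.3, 0.3, 0.8]
opening: 0.0503
grip_force: 0.0
t 7.9 jig [-0.0907 -0.      0.2897] yaw -1.089 shift [-0.1495 -0.0016  0.0825] turn 0.003 F [-0.3  0.3  0.8] op 0.0503
side [ 17  15  18  22 228] [265.53947368 155.51315789]
scene [12 12  4 11 40] [218.55 122.  ]
```

```bash
python3 -c "
from h import *
P,e=tri(cam('scene'),(218.55,122),cam('side'),(265.54,155.51));print(tojig(P).round(4),e)"
python3 -m jog '[[[0.1,-0.04,0,0,0],[0.1,-0.08,0,0,0],[0.1,-0.12,0,0,0],[0.1,-0.149,-0.0015,0,0],[0.1,-0.149,-0.0015,0,0]]]'
python3 -m jog '[[[0.1,0,0,0.03,0],[0.1,0,0,0.06,0],[0.1,0,0,0.082,0],[0.1,0,0,0.082,0],[0.1,0,0,0.082,0]]]'
python3 -c "
from h import *
go([.059,-.001,.2075],-1.092);shot('side','d6.png')
W=cv2.imread('pics/d6.png')[60:270,160:400];cv2.imwrite('pics/m6.png',cv2.resize(W,None,fx=2.85,fy=2.85,interpolation=3))"
```

```text
[ 0.0587 -0.0005  0.2136] 0.00016195407118255737
time: 8.42
tool_pos: [0.5254, -0.0132, 0.2913]
tool_rot: [-3.141, 0.002, -1.085]
contact_force: [1.8, -0.4, -0.3]
opening: 0.0507
grip_force: 0.0
time: 8.83
tool_pos: [0.5274, -0.018, 0.2081]
tool_rot: [3.14, 0.001, -1.091]
contact_force: [1.0, -0.4, 1.0]
opening: 0.0503
grip_force: 0.0
t 8.8333 jig [ 0.0577 -0.0013  0.2081] yaw -1.091 shift [-0.0013  0.0003  0.0006] turn 0.001 F [ 1.  -0.4  1. ] op 0.0503
```

View pics/m6.png

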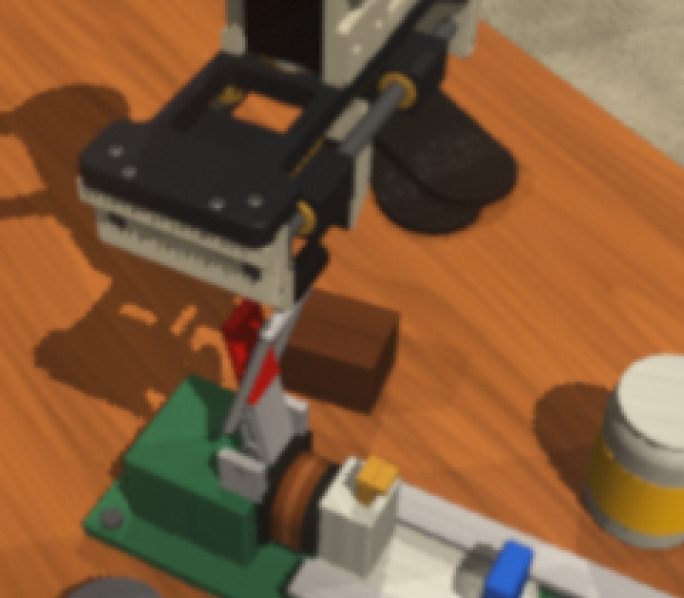

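The side crop shows the open fingers straddling the black knob, with the keeper and carriage up against the heel.

```bash
python3 -m jog '[[[-0.6,0,0,0,0],[-0.6,0,0,0,0],[-0.6,0,0,0,0],[-0.6,0,0,0,0],[-0.6,0,0,0,0]]]' 8
python3 -m jog '[[[-0.6,0,0,0,0],[-0.6,0,0,0,0],[-0.6,0,0,0,0],[-0.6,0,0,0,0],[-0.6,0,0,0,0]]]' 8
python3 - <<'E'
from h import *
from scipy.optimize import brentq
go([.059,-.001,.2075],-1.092)
A=lambda q:np.array([80+22*np.cos(q-.26),86+22*np.sin(q-.26)])
u=lambda t:np.array([np.cos(t),np.sin(t)])
k0=np.array([58.7,213.6])
q0=brentq(lambda q:np.linalg.norm(k0-A(q))-112,.6,1.9) if 1 else 0
t0=np.arctan2(*(k0-A(q0))[::-1]);print("q0",q0,t0)
qe=2.12;te=np.pi+np.arcsin((A(qe)[1]-81)/84)
N=10
for i in range(N+1):
    s=i/N;q=q0+(qe-q0)*min(1,s*1.6);t=t0+(te-t0)*s
    print(i,round(q,2),round(t,2),"bar",(A(q)+84*u(t)).round(1),"knob",(A(q)+112*u(t)).round(1),"d",(A(q)+112*u(t)-k0).round(1))
for bx in(-5,0,5,10,12,14):
    b=np.array([bx,81]);q=brentq(lambda q:np.linalg.norm(b-A(q))-84,1.0,2.3);k=A(q)+(b-A(q))*112/84;print(bx,round(q,2),k.round(1),(k-k0).round(1))
E
```

```text
time: 9.3
tool_pos: [0.5278, -0.0178, 0.209]
tool_rot: [-3.141, -0.001, -1.092]
contact_force: [0.2, -0.6, -0.2]
opening: 0.0219
grip_force: 0.0
time: 9.72
tool_pos: [0.5276, -0.0177, 0.2085]
tool_rot: [3.142, -0.0, -1.092]
contact_force: [-0.6, -0.0, -0.2]
opening: 0.0184
grip_force: 0.0
t 9.7167 jig [ 0.0578 -0.0016  0.2085] yaw -1.092 shift [-0.0012  0.0006  0.001 ] turn -0.0 F [-0.6 -0.  -0.2] op 0.0184
q0 1.3892553539352719 1.8484698327136608
0 1.39 1.85 bar [ 66.4 186.7] knob [ 58.7 213.6] d [-0.  0.]
1 1.51 2.01 bar [ 51.3 182.9] knob [ 39.5 208.3] d [-19.2  -5.3]
2 1.62 2.17 bar [ 37.1 176.9] knob [ 21.3 200. ] d [-37.4 -13.6]
3 1.74 2.33 bar [ 24.1 168.8] knob [  4.8 189.1] d [-53.9 -24.5]
4 1.86 2.49 bar [ 12.5 158.8] knob [ -9.8 175.7] d [-68.5 -37.9]
5 1.97 2.65 bar [  2.7 147.2] knob [-22.  160.4] d [-80.7 -53.2]
6 2.09 2.81 bar [ -5.2 134.3] knob [-31.7 143.3] d [-90.4 -70.3]
7 2.12 2.97 bar [ -9.1 121. ] knob [-36.7 125.7] d [-95.4 -87.9]
8 2.12 3.14 bar [-10.3 107.6] knob [-38.3 107.8] d [ -97.  -105.8]
9 2.12 3.3 bar [-9.3 94.1] knob [-36.9  89.8] d [ -95.6 -123.8]
10 2.12 3.46 bar [-6.1 81. ] knob [-32.7  72.3] d [ -91.4 -141.3]
-5 2.07 [-31.6  72.2] [ -90.3 -141.4]
0 1.85 [-26.5  72. ] [ -85.2 -141.6]
5 1.61 [-21.6  72.2] [ -80.3 -141.4]
10 1.34 [-16.8  72.9] [ -75.5 -140.7]
12 1.21 [-14.9  73.4] [ -73.6 -140.2]
14 1.05 [-13.1  74.1] [ -71.8 -139.5]
```

The opening went to 18 mm with no grip force, so the knob is not held. I'll check with one composite picture.

```bash
python3 - <<'E'
from h import *
a=shot('scene','s7.png')[70:220,165:285];b=shot('side','d7.png')[90:260,195:345];w=shot('wrist','w7.png')
a=cv2.resize(a,(400,500),interpolation=3);b=cv2.resize(b,(400,453),interpolation=3)
W=np.zeros((500,800,3),np.uint8);W[:,:400]=a;W[:453,400:]=b
cv2.imwrite('pics/m7.png',W[:,:,::-1])
E
```

```text
(no output)
```

View pics/m7.png

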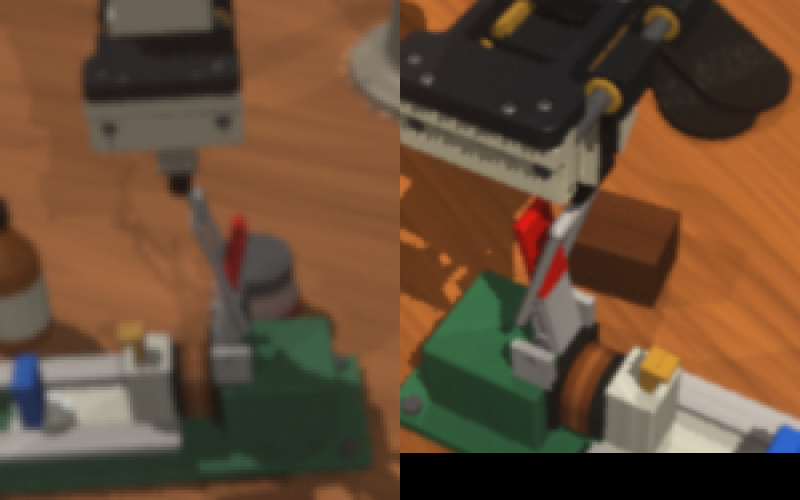

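```bash
python3 - <<'E'
from h import *
for n in("scene","side"):
  for P in([.058,-.028,.2],[.058,-.009,.2],[.068,-.028,.2],[.048,-.028,.2],[.058,.028,.2],[.0587,-.014,.2136],[.0587,.014,.2136]): print(n,P,proj(cam(n),np.array(P)@J.T+O).round(1))
for n,f in(('side','d7'),('scene','s7'),('side','d5'),('scene','s5')):
    im=cv2.imread(f'pics/{f}.png');g=im.max(2)
    x,y,w,h=(240,145,50,40) if n=='side' else (205,108,35,40)
    m=(g[y:y+h,x:x+w]<50).astype(np.uint8);k,l,st,ce=cv2.connectedComponentsWithStats(m)
    for i in range(1,k):
        if st[i,4]>8: print(f,st[i][:2]+[x,y],st[i][2:],ce[i]+[x,y])
E
```

```text
scene [0.058, -0.028, 0.2] [[218.8 136.3]]
scene [0.058, -0.009, 0.2] [[218.8 130.4]]
scene [0.068, -0.028, 0.2] [[224.1 136. ]]
scene [0.048, -0.028, 0.2] [[213.6 136.7]]
scene [0.058, 0.028, 0.2] [[218.7 119.5]]
scene [0.0587, -0.014, 0.2136] [[218.5 126.1]]
scene [0.0587, 0.014, 0.2136] [[218.5 117.7]]
side [0.058, -0.028, 0.2] [[276.  150.1]]
side [0.058, -0.009, 0.2] [[269.1 159.2]]
side [0.068, -0.028, 0.2] [[269.1 147.5]]
side [0.048, -0.028, 0.2] [[282.9 152.6]]
side [0.058, 0.028, 0.2] [[254.9 178.2]]
side [0.0587, -0.014, 0.2136] [[270.6 148.8]]
side [0.0587, 0.014, 0.2136] [[259.8 162.9]]
d7 [270 145] [ 6 12 40] [272.125 149.475]
d7 [246 153] [4 3 9] [247.55555556 153.88888889]
d7 [260 159] [ 8  8 34] [263.05882353 162.47058824]
s7 [217 122] [ 5  6 24] [218.83333333 124.5       ]
d5 [257 145] [ 18  22 228] [265.53947368 155.51315789]
d5 [259 181] [15  4 37] [264.62162162 183.05405405]
s5 [217 117] [ 4 11 40] [218.55 122.  ]
```

```bash
python3 - <<'E'
from h import *
print(robot.nose_length, [a for a in dir(robot) if a[0]!='_'])
o=robot.observe();print(o['tool_pos'],o['qpos'].round(3),o['opening'])
# where the tip edge lies at (218.4,121.7) for various y
for y in(-.028,-.019,-.009):
  for z in(.205,.21,.215,.22,.225): print(y,z,proj(cam('scene'),np.array([.058,y,z])@J.T+O).round(1))
E
```

```text
0.008 ['IKError', 'camera_model', 'hand_in', 'nose_length', 'observe', 'read_camera']
[ 0.52762349 -0.01771836  0.20849652] [-0.179  0.351  1.524 -0.     1.266  2.484] 0.0182882846465199
-0.028 0.205 [[218.6 134.2]]
-0.028 0.21 [[218.4 132. ]]
-0.028 0.215 [[218.1 129.9]]
-0.028 0.22 [[217.9 127.7]]
-0.028 0.225 [[217.7 125.5]]
-0.019 0.205 [[218.6 131.4]]
-0.019 0.21 [[218.4 129.2]]
-0.019 0.215 [[218.1 127.1]]
-0.019 0.22 [[217.9 124.9]]
-0.019 0.225 [[217.7 122.7]]
-0.009 0.205 [[218.5 128.3]]
-0.009 0.21 [[218.3 126.1]]
-0.009 0.215 [[218.1 124. ]]
-0.009 0.22 [[217.9 121.8]]
-0.009 0.225 [[217.7 119.6]]
```

The composite shows the fingers closed just on top of the knob: the tip edge is at full-frame scene row 121.7, where z=0.2005 would be near row 130. So the real fingertips sit about 12 mm behind the reported TCP, which also explains the slipped first grip. I'll open, go about 16 mm lower and regrip.

```bash
python3 -m jog '[[[0.0,0,0,0,0],[0.0,0,0,0,0],[0.0,0,0,0,0],[0.0,0,0,0,0],[0.0,-0.001,0,0.016,0]]]' 8
python3 -m jog '[[[0.0,0,0,0,0],[-0.6,0,0,0,0],[-0.6,0,0,0,0],[-0.6,0,0,0,0],[-0.6,0,0,0,0]]]' 8
python3 -m jog '[[[-0.6,0,0,0,0],[-0.6,0,0,0,0],[-0.6,0,0,0,0],[-0.6,0,0,0,0],[-0.6,0,0,0,0]]]' 8
python3 -c "
from h import *
go([.0587,-.001,.1926],-1.092)"
```

```text
time: 10.28
tool_pos: [0.529, -0.0172, 0.195]
tool_rot: [-3.137, -0.004, -1.092]
contact_force: [0.7, 0.4, 0.2]
opening: 0.045
grip_force: 0.0
time: 10.7
tool_pos: [0.5274, -0.017, 0.1931]
tool_rot: [-3.141, -0.001, -1.092]
contact_force: [0.5, -0.1, 1.7]
opening: 0.028
grip_force: 8.0
time: 11.12
tool_pos: [0.5275, -0.0171, 0.193]
tool_rot: [-3.141, -0.001, -1.092]
contact_force: [-1.4, -1.6, 4.2]
opening: 0.0278
grip_force: 8.0
t 11.1167 jig [ 0.0584 -0.0018  0.193 ] yaw -1.092 shift [-0.0003  0.0008  0.0004] turn -0.0 F [-1.4 -1.6  4.2] op 0.0278
```

Gripped now: opening 27.8 mm at 8 N. Next, the knob path.

```bash
python3 - <<'E'
from h import *
A=lambda q:np.array([80+22*np.cos(q-.26),86+22*np.sin(q-.26)])
u=lambda t:np.array([np.cos(t),np.sin(t)])
k0=np.array([58.7,213.6]);q0,t0=1.389,1.8485
qe=2.03;te=np.pi+np.arcsin((A(qe)[1]-81)/84);N=20;last=k0
for i in range(1,N+1):
    s=i/N;q=q0+(qe-q0)*min(1,s*1.6);t=t0+(te-t0)*s;k=A(q)+112*u(t)
    if i%5==1: base=last
    print(i,"bar",(A(q)+84*u(t)).round(0),"tool x,z from call start",[round(-(k-base)[0]/1e3,3),round(-(k-base)[1]/1e3,3)])
    last=k
E
```

```text
1 bar [ 59. 185.] tool x,z from call start [np.float64(0.01), np.float64(0.002)]
2 bar [ 52. 183.] tool x,z from call start [np.float64(0.019), np.float64(0.005)]
3 bar [ 45. 180.] tool x,z from call start [np.float64(0.028), np.float64(0.009)]
4 bar [ 38. 177.] tool x,z from call start [np.float64(0.037), np.float64(0.014)]
5 bar [ 31. 173.] tool x,z from call start [np.float64(0.045), np.float64(0.019)]
6 bar [ 25. 169.] tool x,z from call start [np.float64(0.008), np.float64(0.006)]
7 bar [ 19. 164.] tool x,z from call start [np.float64(0.015), np.float64(0.012)]
8 bar [ 14. 159.] tool x,z from call start [np.float64(0.022), np.float64(0.019)]
9 bar [  9. 153.] tool x,z from call start [np.float64(0.028), np.float64(0.027)]
10 bar [  4. 147.] tool x,z from call start [np.float64(0.034), np.float64(0.034)]
11 bar [  0. 141.] tool x,z from call start [np.float64(0.005), np.float64(0.008)]
12 bar [ -3. 134.] tool x,z from call start [np.float64(0.009), np.float64(0.017)]
13 bar [ -6. 128.] tool x,z from call start [np.float64(0.012), np.float64(0.026)]
14 bar [ -7. 121.] tool x,z from call start [np.float64(0.014), np.float64(0.035)]
15 bar [ -8. 114.] tool x,z from call start [np.float64(0.015), np.float64(0.043)]
16 bar [ -8. 108.] tool x,z from call start [np.float64(0.0), np.float64(0.009)]
17 bar [ -8. 101.] tool x,z from call start [np.float64(0.0), np.float64(0.018)]
18 bar [-7. 94.] tool x,z from call start [np.float64(-0.001), np.float64(0.027)]
19 bar [-6. 88.] tool x,z from call start [np.float64(-0.003), np.float64(0.036)]
20 bar [-4. 81.] tool x,z from call start [np.float64(-0.005), np.float64(0.045)]
```

```bash
python3 -m jog '[[[-0.6,0.010,0,0.002,0],[-0.6,0.019,0,0.005,0],[-0.6,0.028,0,0.009,0],[-0.6,0.037,0,0.014,0],[-0.6,0.045,0,0.019,0]]]' 8
python3 -m jog '[[[-0.6,0.008,0,0.006,0],[-0.6,0.015,0,0.012,0],[-0.6,0.022,0,0.019,0],[-0.6,0.028,0,0.027,0],[-0.6,0.034,0,0.034,0]]]' 8
python3 -m jog '[[[-0.6,0.005,0,0.008,0],[-0.6,0.009,0,0.017,0],[-0.6,0.012,0,0.026,0],[-0.6,0.014,0,0.035,0],[-0.6,0.015,0,0.043,0]]]' 8
python3 -c "
from h import *
go([.0587,-.001,.1926],-1.092)
shot('side','d8.png');shot('scene','s8.png')
for n,f in(('side','d8'),('scene','s8')):
    im=cv2.imread(f'pics/{f}.png');h=cv2.cvtColor(im,cv2.COLOR_BGR2HSV)
    m=cv2.inRange(h,(0,170,90),(6,255,255))|cv2.inRange(h,(172,170,90),(180,255,255));k,l,st,ce=cv2.connectedComponentsWithStats(m)
    for i in range(1,k):
        if st[i,4]>20: print(f,st[i],ce[i])
print(proj(cam('side'),np.array([.042,0,.16])@J.T+O),proj(cam('scene'),np.array([.042,0,.16])@J.T+O))
"
```

```text
time: 11.53
tool_pos: [0.5482, -0.0577, 0.1724]
tool_rot: [3.141, 0.001, -1.093]
contact_force: [0.0, 0.7, -0.6]
opening: 0.0279
grip_force: 8.0
time: 11.95
tool_pos: [0.5636, -0.0874, 0.1385]
tool_rot: [3.141, 0.0, -1.092]
contact_force: [-1.2, 1.9, -1.1]
opening: 0.0279
grip_force: 8.0
time: 12.37
tool_pos: [0.5705, -0.1006, 0.0955]
tool_rot: [3.141, -0.0, -1.092]
contact_force: [-1.5, -0.3, 0.6]
opening: 0.028
grip_force: 8.0
t 12.3667 jig [-0.0355 -0.0015  0.0955] yaw -1.092 shift [-0.0942  0.0005 -0.0972] turn -0.0 F [-1.5 -0.3  0.6] op 0.028
d8 [259 178  24  32 227] [270.9030837  192.38325991]
d8 [182 296  44  22 156] [206.31410256 311.78205128]
s8 [212 139  12  23  83] [216.54216867 148.63855422]
[[276.42144243 189.33355823]] [[212.52321341 144.27421518]]
```

```bash
python3 -m jog '[[[-0.6,0,0,0.009,0],[-0.6,0,0,0.018,0],[-0.6,-0.001,0,0.027,0],[-0.6,-0.003,0,0.036,0],[-0.6,-0.005,0,0.045,0]]]' 8
python3 -m jog '[[[-0.6,0,0,0,0],[-0.6,0,0,0,0]]]' 8
python3 -c "
from h import *
go([-.0309,-.001,.051],-1.092)"
```

```text
time: 12.88
tool_pos: [0.5678, -0.0954, 0.0505]
tool_rot: [3.141, 0.001, -1.092]
contact_force: [-0.7, -0.1, -0.2]
opening: 0.0278
grip_force: 8.0
time: 13.05
tool_pos: [0.5679, -0.0955, 0.0508]
tool_rot: [3.141, 0.001, -1.092]
contact_force: [-0.3, -0.0, -0.9]
opening: 0.0279
grip_force: 8.0
t 13.05 jig [-0.0297 -0.0016  0.0508] yaw -1.092 shift [ 0.0012  0.0006 -0.0002] turn 0.0 F [-0.3 -0.  -0.9] op 0.0279
```

```bash
python3 -m jog '[[[-0.6,-0.004,0,0,0],[-0.6,-0.008,0,0,0],[-0.6,-0.011,0,0,0],[-0.6,-0.013,0,0,0],[-0.6,-0.013,0,0,0]]]' 8
python3 -m jog '[[[-0.6,-0.001,0,-0.0005,0],[-0.6,-0.002,0,-0.001,0],[-0.6,-0.002,0,-0.001,0]]]' 8
python3 -c "
from h import *
go([-.0149,-.001,.0525],-1.092)"
```

```text
time: 13.47
tool_pos: [0.5627, -0.0852, 0.0522]
tool_rot: [-3.141, -0.003, -1.092]
contact_force: [-0.4, -5.3, -2.3]
opening: 0.0281
grip_force: 8.0
time: 13.72
tool_pos: [0.562, -0.0838, 0.0533]
tool_rot: [-3.141, -0.003, -1.092]
contact_force: [0.4, -5.6, -1.6]
opening: 0.028
grip_force: 8.0
t 13.7167 jig [-0.0166 -0.0017  0.0533] yaw -1.092 shift [-0.0017  0.0007  0.0008] turn 0.0 F [ 0.4 -5.6 -1.6] op 0.028
```

```bash
python3 -m jog '[[[-0.6,-0.001,0,0,0],[-0.6,-0.002,0,0,0],[-0.6,-0.002,0,0,0],[-0.6,-0.002,0,0,0]]]' 8
python3 -c "
from h import *
go([-.0149,-.001,.0525],-1.092)
shot('side','d9.png');shot('scene','s9.png')
for n,f in(('side','d9'),('scene','s9')):
    im=cv2.imread(f'pics/{f}.png');h=cv2.cvtColor(im,cv2.COLOR_BGR2HSV)
    m=cv2.inRange(h,(0,170,90),(6,255,255))|cv2.inRange(h,(172,170,90),(180,255,255));k,l,st,ce=cv2.connectedComponentsWithStats(m)
    for i in range(1,k):
        if st[i,4]>20: print(f,st[i],ce[i])
for q in (1.1,1.2,1.3,1.4,1.5,1.6):
    P=[[.08+r*np.cos(q)-h*np.sin(q),y,.086+r*np.sin(q)+h*np.cos(q)] for r in(.087,) for h in(.0035,.0115) for y in (-.013,.013)]
    print(q,*[proj(cam(n),np.array(P)@J.T+O).min(0).round(1) for n in('side','scene')])
"
```

```text
time: 14.05
tool_pos: [0.5616, -0.0829, 0.0535]
tool_rot: [-3.14, -0.005, -1.092]
contact_force: [0.6, -9.2, -2.3]
opening: 0.0274
grip_force: 8.0
t 14.05 jig [-0.0157 -0.0018  0.0535] yaw -1.092 shift [-0.0008  0.0008  0.001 ] turn 0.0 F [ 0.6 -9.2 -2.3] op 0.0274
d9 [228 161  26  39 555] [240.3981982  179.97477477]
d9 [182 296  44  23 160] [206.09375 311.96875]
s9 [236 135  10  24 111] [240.45045045 146.20720721]
1.1 [222.5 161.1] [245.1 134.9]
1.2 [227.5 161.6] [240.9 134.1]
1.3 [232.9 162.4] [236.6 133.7]
1.4 [238.4 163.7] [232.3 133.7]
1.5 [244.2 165.5] [228. 134.]
1.6 [250.  167.8] [223.8 134.3]
```

Red-end pixels put q at about 1.2 with a firm 9 N stop against the post, matching a bar at x about 12 mm. So it is hooked. I'll release, rise and get ready to press.

```bash
python3 -m jog '[[[0.0,0.001,0,0,0],[0.0,0.001,0,0,0],[0.0,0.001,0,0,0],[0.0,0.001,0,0,0],[0.0,0.001,0,-0.03,0]]]' 8
python3 -m jog '[[[0.0,0,0,-0.04,0],[-0.5,0,0,-0.08,0],[-1,0,0,-0.115,0],[-1,-0.03,0,-0.115,0],[-1,-0.06,0,-0.115,0]]]' 30
python3 - <<'E'
from h import *
go([.072,0,.146],-1.092)
u=lambda t:np.array([np.cos(t),np.sin(t)])
for q in np.arange(1.25,-.06,-.1):
    C=np.array([80,86])+72*u(q)+11.5*u(q+np.pi/2);print(round(q,2),"TCP",(C-[9.5,12]).round(1))
shot('side','d10.png');shot('scene','s10.png')
for n,f in(('side','d10'),('scene','s10')):
    im=cv2.imread(f'pics/{f}.png');h=cv2.cvtColor(im,cv2.COLOR_BGR2HSV)
    m=cv2.inRange(h,(0,170,90),(6,255,255))|cv2.inRange(h,(172,170,90),(180,255,255));k,l,st,ce=cv2.connectedComponentsWithStats(m)
    for i in range(1,k):
        if st[i,4]>20: print(f,st[i],ce[i])
a=cv2.imread('pics/s10.png')[100:215,140:260];b=cv2.imread('pics/d10.png')[130:290,210:360]
W=np.zeros((430,800,3),np.uint8);W[:383,:400]=cv2.resize(a,(400,383),interpolation=3);W[:427,400:]=cv2.resize(b,(400,427),interpolation=3)
cv2.imwrite('pics/m10.png',W)
E
```

```text
time: 14.57
tool_pos: [0.5573, -0.0803, 0.078]
tool_rot: [3.134, 0.007, -1.092]
contact_force: [-0.5, 0.3, -0.4]
opening: 0.0459
grip_force: 0.0
time: 14.98
tool_pos: [0.5345, -0.0286, 0.2001]
tool_rot: [-3.137, -0.004, -1.094]
contact_force: [-0.4, 0.4, -0.6]
opening: 0.0239
grip_force: 0.0
t 14.9833 jig [ 0.045  -0.0027  0.2001] yaw -1.094 shift [-0.0272  0.003   0.0539] turn -0.002 F [-0.4  0.4 -0.6] op 0.0239
1.25 TCP [ 82.3 146. ]
1.15 TCP [ 89.4 144.4]
1.05 TCP [ 96.3 142.2]
0.95 TCP [103.  139.3]
0.85 TCP [109.4 135.7]
0.75 TCP [115.3 131.5]
0.65 TCP [120.9 126.7]
0.55 TCP [125.9 121.4]
0.45 TCP [130.3 115.7]
0.35 TCP [134.2 109.5]
0.25 TCP [137.4 103. ]
0.15 TCP [140.   96.1]
0.05 TCP [141.8  89.1]
-0.05 TCP [143.   81.9]
d10 [228 165  26  35 338] [242.11538462 183.15680473]
d10 [182 295  44  24 165] [206.13939394 311.79393939]
s10 [236 136  10  23  89] [240.07865169 147.46067416]
```

View pics/m10.png

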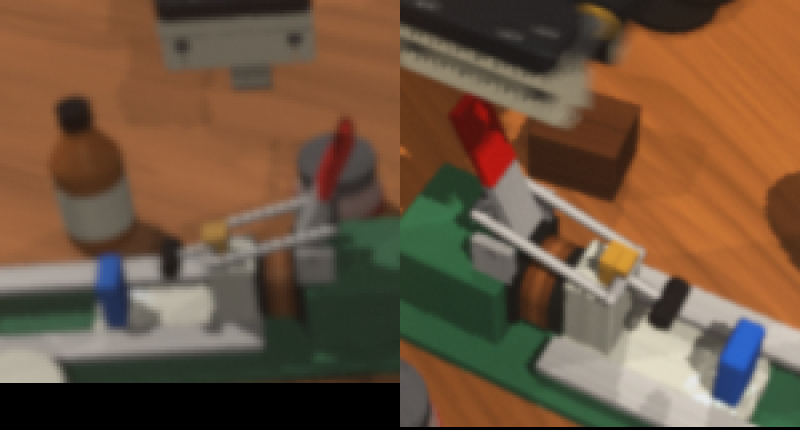

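The picture shows the wires running from the lever past both sides of the jaw, the bar behind the brass keeper at (610,270) and the knob beyond at (670,305). It's hooked, with the red end leaning back at q about 1.2. Now I'll press.

```bash
python3 -m jog '[[[-1,-0.01,0.002,0.03,0],[-1,-0.02,0.002,0.054,0],[-1,-0.025,0.002,0.054,0],[-1,-0.025,0.002,0.054,0],[-1,-0.025,0.002,0.054,0]]]' 30
python3 -m jog '[[[-1,-0.007,0,0,0],[-1,-0.014,0,0.001,0],[-1,-0.020,0,0.002,0],[-1,-0.026,0,0.004,0],[-1,-0.032,0,0.006,0]]]' 30
python3 -c "
from h import *
go([.103,0,.1393],-1.092)"
```

```text
time: 15.5
tool_pos: [0.5209, -0.0074, 0.1447]
tool_rot: [-3.14, -0.001, -1.092]
contact_force: [0.1, 1.1, 0.4]
opening: 0.0005
grip_force: 0.0
time: 15.92
tool_pos: [0.5055, 0.0215, 0.1379]
tool_rot: [-3.14, -0.002, -1.092]
contact_force: [2.0, -2.2, -0.2]
opening: 0.0007
grip_force: 1.3
t 15.9167 jig [ 0.1028 -0.      0.1379] yaw -1.092 shift [-0.0002  0.     -0.0014] turn -0.0 F [ 2.  -2.2 -0.2] op 0.0007
```

```bash
python3 -m jog '[[[-1,-0.006,0,0.003,0],[-1,-0.012,0,0.007,0],[-1,-0.018,0,0.012,0],[-1,-0.023,0,0.017,0],[-1,-0.027,0,0.023,0]]]' 30
python3 -m jog '[[[-1,-0.004,0,0.006,0],[-1,-0.007,0,0.012,0],[-1,-0.010,0,0.019,0],[-1,-0.012,0,0.025,0],[-1,-0.012,0,0.027,0]]]' 30
python3 -c "
from h import *
go([.1418,0,.0891],-1.092)"
```

```text
time: 16.33
tool_pos: [0.4922, 0.0461, 0.114]
tool_rot: [3.141, 0.001, -1.092]
contact_force: [0.4, -0.3, 2.0]
opening: 0.0001
grip_force: 0.7
time: 16.75
tool_pos: [0.486, 0.0563, 0.0861]
tool_rot: [3.139, 0.001, -1.092]
contact_force: [-0.1, 0.7, 0.1]
opening: 0.0003
grip_force: 0.0
t 16.75 jig [0.1427 0.0012 0.0861] yaw -1.092 shift [ 0.0009 -0.0012 -0.003 ] turn 0.0 F [-0.1  0.7  0.1] op 0.0003
```

```bash
python3 -m jog '[[[-1,0,0,0.002,0],[-1,0,0,0.004,0],[-1,0,0,0.006,0],[-1,0,0,0.006,0]]]' 30
python3 -c "
from h import *
go([.1418,0,.0855],-1.092)
shot('side','d11.png');shot('scene','s11.png')
for n,f in(('side','d11'),('scene','s11')):
    im=cv2.imread(f'pics/{f}.png');h=cv2.cvtColor(im,cv2.COLOR_BGR2HSV)
    m=cv2.inRange(h,(0,170,70),(6,255,255))|cv2.inRange(h,(172,170,70),(180,255,255));k,l,st,ce=cv2.connectedComponentsWithStats(m)
    for i in range(1,k):
        if st[i,4]>12: print(f,st[i],ce[i],tojig(plane(cam(n),ce[i],.0975)).round(3))
"
```

```text
time: 17.08
tool_pos: [0.4872, 0.056, 0.0841]
tool_rot: [-3.141, -0.0, -1.092]
contact_force: [-9.3, 0.9, 23.4]
opening: 0.0004
grip_force: 11.9
t 17.0833 jig [0.1419 0.0004 0.0841] yaw -1.092 shift [ 0.0001 -0.0004 -0.0014] turn -0.0 F [-9.3  0.9 23.4] op 0.0004
d11 [203 190  31  17 214] [221.06542056 197.91588785] [0.13  0.004 0.098]
d11 [182 295  44  24 165] [206.30909091 311.78181818] [0.05  0.167 0.098]
```

The lever is on its stop with 23 N of reaction. I'll lift clear and check that it stays.

```bash
python3 -m jog '[[[-1,0,0,-0.02,0],[-1,0,0,-0.06,0],[-1,0,0,-0.1,0],[-1,0,0,-0.14,0],[-1,0,0,-0.15,0]]]' 30
python3 -m jog '[[[-1,0,0,0,0],[-1,0,0,0,0],[-1,0,0,0,0],[-1,0,0,0,0],[-1,0,0,0,0]]]' 30
python3 -c "
from h import *
go([.1418,0,.0855],-1.092)
shot('side','d12.png');shot('scene','s12.png')
for n,f in(('side','d12'),('scene','s12')):
    im=cv2.imread(f'pics/{f}.png');h=cv2.cvtColor(im,cv2.COLOR_BGR2HSV);c=cam(n)
    m=cv2.inRange(h,(0,170,70),(6,255,255))|cv2.inRange(h,(172,170,70),(180,255,255))
    for nm,m,z in(('red',m,.0975),('brass',cv2.inRange(h,(15,140,110),(30,255,255)),.094),('blue',cv2.inRange(h,(108,150,60),(128,255,255)),.05)):
        k,l,st,ce=cv2.connectedComponentsWithStats(m)
        for i in range(1,k):
            p=tojig(plane(c,ce[i],z))
            if st[i,4]>12 and abs(p[1])<.03: print(f,nm,st[i],p.round(4))
    for q in(0,.1,.3): print(q,proj(c,np.array([[.08+.087*np.cos(q)-.0115*np.sin(q),y,.086+.087*np.sin(q)+.0115*np.cos(q)] for y in(-.013,.013)])@J.T+O).round(1).tolist())
"
```

```text
time: 17.6
tool_pos: [0.49, 0.0557, 0.2381]
tool_rot: [-3.132, -0.006, -1.092]
contact_force: [0.5, -1.0, 1.0]
opening: 0.0005
grip_force: 0.0
time: 18.02
tool_pos: [0.4866, 0.0559, 0.2301]
tool_rot: [3.139, 0.001, -1.092]
contact_force: [-0.2, -0.0, -0.9]
opening: 0.0007
grip_force: 0.0
t 18.0167 jig [0.1421 0.0009 0.2301] yaw -1.092 shift [ 0.0005 -0.0013  0.1446] turn -0.0 F [-0.2 -0.  -0.9] op 0.0007
d12 red [198 182  36  25 489] [0.1416 0.0012 0.0975]
d12 brass [ 59 134   9   5  31] [0.4487 0.0135 0.094 ]
d12 brass [282 219  14  16 141] [0.0218 0.0008 0.094 ]
d12 blue [326 249  18  31 326] [-0.0534 -0.0008  0.05  ]
0 [[206.2, 181.5], [196.7, 192.9]]
0.1 [[206.6, 178.0], [196.9, 189.5]]
0.3 [[208.7, 171.7], [198.9, 183.3]]
s12 red [252 160  22  10 205] [ 0.1441 -0.0019  0.0975]
s12 brass [202 166   8   7  42] [0.0205 0.0002 0.094 ]
s12 blue [172 177   5  11  53] [-0.0564  0.0129  0.05  ]
0 [[273.9, 167.5], [272.5, 159.5]]
0.1 [[273.3, 164.5], [271.9, 156.6]]
0.3 [[270.7, 158.7], [269.4, 150.8]]
```

Pixels match q = 0, and the keeper has moved about 5 mm further on, so the heel is compressed. Handing in.

```bash
python3 -c "
from cell import robot
print(robot.hand_in())"
```

```text
the job is handed in; nothing more can be done
None
```

I handed the job in after about 18 s of robot time. In the last pictures the carriage was about 5 mm past first contact with the heel and the lever was lying flat by itself. The loop was seen hooked on the keeper before I pressed the lever, and the judge's verdict was not returned.

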